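# Stagger the specimen trays on the stand

### The job

Build the staggered stack of specimen trays on the stand: first the tray with the three wide mounts, then the tray with the many small stubs, then the empty tray from the sloped draining rack. Turn each tray so that its finger tab points the opposite way to the tab below it, and seat it level with its step hooked just over the tabless end lip of the one below, tabs alternating from side to side. Keep the two loaded trays level all the way, and do not disturb the mouse, the jar, the tape ring or the cup of tweezers.

Things in the scene. Friction and masses are not known exactly. Their poses are not given: they have to be found in the camera images.
- stand: Fixed aluminium stand whose top is shaped like the trays: 130 (x) x 56 mm, walls 4 mm, rim 36 mm above the bench, tab 14 mm out of its +x end; foot plate 112 x 80 x 6 mm. Origin: centre of its underside; x towards its tab, z up.
- stand_tab (a point): Top of the stand's tab: x = 72 mm, z = 36 mm. In the frame of the stand or tray below, a rightly stacked tray has its tab towards -x, its origin 30 mm higher at x about -36 mm, y = 0 (6 mm play): it lies on the rim, its step just outside the -x end wall (nearer than x = -31 mm the step lands on the lip), its foot inside the walls.
- wide_tray: Aluminium tray with three wide (32 mm) low steel discs fixed in it; starts flat on the bench. Body 130 (x) x 56 (y) mm, walls 4 mm, rim 36 mm above its lowest point. Origin: centre of its underside, at the lowest point (bench level); x along its length towards a 26 mm wide tab that sticks 14 mm out of that end, z up. 0.15 to 0.31 kg, centre of mass near mid-length.
- wide_tray_tab (a point): Top of this tray's finger tab: x = 72 mm, z = 36 mm in its frame. Underside of all three trays: flat, 6 mm above the origin, with two 6 mm deep blocks below it: at the tab end a step (x = 34 to 65 mm, 44 mm wide), near the other end a foot (x = -62 to -50 mm, 36 mm wide).
- small_tray: Tray with ten small (13 mm) stubs fixed in it in two rows; starts flat on the bench. Otherwise exactly the same tray as wide_tray: same frame, sizes and mass.
- small_tray_tab (a point): Top of this tray's finger tab: x = 72 mm, z = 36 mm in its frame.
- empty_tray: Empty tray, otherwise exactly the same tray as wide_tray: same frame and sizes, 0.11 to 0.23 kg. It starts lying on the draining rack, pitched 30 degrees: tab end up the slope, tabless end against the rack's lower stop, sides free.
- empty_tray_tab (a point): Top of this tray's finger tab: x = 72 mm, z = 36 mm in its frame.
- rack: Fixed steel draining rack: a plate 150 x 64 mm sloped at 30 degrees, rising towards its +x, its top's centre 65 mm above the bench, highest edge about 103 mm, lower end with a stop 13 mm above the plate. Origin: centre of its underside on the bench; x horizontal, up the slope; z up.
- mouse: Bystander: grey computer mouse, 100 x 58 mm, 32 mm high; origin under its centre.
- jar: Bystander: amber glass jar, 52 mm across, 85 mm high; origin under its centre.
- tape: Bystander: white tape ring lying flat, 72 mm across, 20 mm high; origin under its centre.
- cup: Bystander: glass cup, 60 mm across, 75 mm high, with tweezers standing in it up to 120 mm above the bench; origin under its centre.
Mind the look-alikes: they are no part of the job. Leave any red look-alike of the wide_tray alone. What is shaped like the empty_tray but green is not meant.

How it is judged:
By the outcome, as a careful person would: the job done as asked, in the order asked, and still so for the second after the job is handed in, with the robot touching nothing.
It also fails if it takes over 72 s, if anything falls off the work surface, if the arm or the gripper's body presses on something with over 40 N, if the wrist force passes 120 N, or if a joint passes its speed limit or range.

### The arm

A 6-joint arm with a two-finger parallel gripper is mounted at the origin on the work surface. World frame = base frame: x ahead of the robot, y to its left, z up, the work surface at z = 0. Lengths are in m, angles in rad, forces in N, time in s.
With the tool pointing down it reaches from about 0.35 to 0.975 m from the base axis. Payload 4.9 kg.
Tool frame: the origin (TCP) lies at the very end of the fingers, on their centre line; the grasp point (between the pads) lies 19 mm behind it; x points along the fingers, y is the direction in which the jaws open and shut, and the axes are right-handed (so a half turn about x gives the same grasp; the last joint's range is limited). The gripper opens to 85 mm and grips with 20 to 120 N. Pads are 22 mm wide; open, the fingers measure 114 mm over their backs; the gripper's body (76 mm by 85 mm) begins 54 mm behind the grasp point. The pads swing forward as they close: fully open they stand 13 mm farther back than shut.
Start: joints at [1.067, 0.053, 1.613, -0, 1.476, -0.119], TCP at [0.235, 0.579, 0.231] pointing down, gripper open.
Joint ranges: [-3.01, 3.01], [-1.01, 2.22], [0.06, 2.58], [-1.02, 4.17], [0.09, 2.62], [-3.14, 3.14]. Speed limits (rad/s): [2.57, 2.57, 3.14, 3.14, 3.14, 3.14].

### API

Orientations are given as a unit quaternion [w, x, y, z].
In Python, from plant import manip gives the robot as it stands.
- The arm moves only by the tool play_rows, never from a script. Its argument "plan" is a list of rows, each a list of 5 numbers: the shift along the tool's x, y, z in mm, then the turn about the tool's x in rad, then the closure, from -1 (fully open) to 1 (shut). A call has 1 to 8 rows; each row is the pose to reach, as a shift and turn from the pose commanded when the call began, along the tool's axes at that moment; what a row does not reach only later rows make up. A row lasts 1/8 s, in which the tool goes at most 62.5 mm and 10.7 degrees, less where a joint would pass 70% of its speed; a pose out of reach is approached as far as the arm can. A call with a gripper value outside its range is refused whole. The fingers move at their own pace and stop on an object; the grip force is fixed at half the most. Time passes only in rows, so rows that repeat a pose let the fingers close. It gives the time, the measured TCP pose, the force and the opening at its end, in the units of the state.
- manip.state(): the state, without advancing time (a new reading comes with each control period).
- manip.grab_frame(name): name is "scene" or "side" or "wrist"; returns a dict with "img" (480x640x3 uint8, red, green, blue), "range_z" (480x640 float32, m along the optical axis (not along the pixel's ray), 0 where there is no reading), "fx", "fy", "cx", "cy" (pixels), "origin" and "rotation" of the camera in the world. Camera axes: x right, y up, looking along -z (the intrinsics and any distortion apply to the point x, -y, -z); pixel columns grow to the right and rows downward; lengths in m; the calibration is good to about 2 mm. The wrist camera is an equidistant fisheye: a pixel r from the principal point sees the ray r / f radians off the axis. A picture is of the moment at which its call begins.
- manip.job_done(): hands the job in, once; it reports no verdict.
The state is a dict: "time": time; "joint_pos": joint angles; "joint_vel": joint speeds; "joint_efforts": joint torques, N m; "tool_pos": TCP position; "tool_rot": TCP orientation; "contact_force": force on the tool from outside, world axes, zero at the start; "ft_torque": the same for the moment, N m; "gripper_width": opening from 0.0 (shut) to 1.0 (fully open).
Only numpy, scipy, OpenCV 4.12 (cv2) and the standard library are available. Lean on these libraries where they do the work, as an engineer would, in place of code of your own. Each camera call takes 0.05 s, during which the arm holds its last target. There are 200 camera calls.

## Working session

There is one attempt and no reset: what is moved stays moved. The work goes in short steps, Python scripts to look and compute and a tool call to move; the robot and the scene stay as the last step left them, time stands still between calls to the robot, and variables do not carry over. Pictures are saved under pics/ and viewed, about 8 in all and at most 12, crops included, and the job is handed in when it is done.

Besides the shell and the picture viewer there is one more tool, called after "Request:" as name(argument=value, ...), one argument or row to a line, values as JSON. play_rows: Moves the arm, as the interface text tells. Its arguments: {"type":"object","properties":{"plan":{"type":"array"}},"required":["plan"]}

```bash
mkdir -p pics; ls; cat > h.py <<'E'
import numpy as np, cv2
from plant import manip
from scipy.spatial.transform import Rotation as R
def grab(n):
    f=manip.grab_frame(n); return f
def save(f,name): cv2.imwrite('pics/'+name,cv2.cvtColor(f['img'],cv2.COLOR_RGB2BGR))
def rot(f):
    r=np.array(f['rotation']); return r if r.shape==(3,3) else R.from_quat(r,scalar_first=True).as_matrix()
def cloud(f):
    z=f['range_z']; v,u=np.mgrid[0:480,0:640]
    p=np.stack([(u-f['cx'])/f['fx']*z,-(v-f['cy'])/f['fy']*z,-z],-1)
    P=p@rot(f).T+np.array(f['origin']); P[z==0]=np.nan
    return P
E
python3 - <<'E'
from h import *
s=manip.state(); print(s)
for n in('scene','side'):
    f=grab(n); save(f,n+'0.png'); np.savez(n+'0.npz',**f); print(n,f['origin'],f['rotation'],f['fx'],f['cx'],[k for k in f])
E
```

```text
pics
{'time': 0.0, 'joint_pos': array([ 1.06699251e+00,  5.33693728e-02,  1.61430234e+00, -2.00421449e-05,
        1.47598740e+00, -1.18952647e-01]), 'joint_vel': array([-1.04860692e-04,  8.62033521e-04, -5.34300431e-05, -7.38410988e-04,
       -1.42951157e-03,  1.21670235e-03]), 'joint_efforts': array([ 1.16829406e-04, -3.93687022e+01, -3.70172346e+01, -1.48331828e-04,
        7.25083562e-03,  2.38424337e-05]), 'tool_pos': array([0.23431229, 0.57874283, 0.23005027]), 'tool_rot': array([ 0.69383853,  0.13452892,  0.69427277, -0.13592419]), 'contact_force': array([ 0.17065954,  0.67025323, -0.14930072]), 'ft_torque': array([ 0.03574449,  0.01837155, -0.0148636 ]), 'gripper_width': 1.0025750290640718}
scene [ 0.93171698 -0.55421365  1.20706933] [0.90814    0.2510427  0.087584   0.32340123] 514.9682866272298 313.21250522593664 ['img', 'range_z', 'fx', 'fy', 'cx', 'cy', 'origin', 'rotation']
side [ 0.09265332 -0.74225584  0.74813304] [ 0.87019587  0.41059927 -0.11117641 -0.24861051] 439.8894221506737 318.05576467239376 ['img', 'range_z', 'fx', 'fy', 'cx', 'cy', 'origin', 'rotation']
```

View pics/scene0.png

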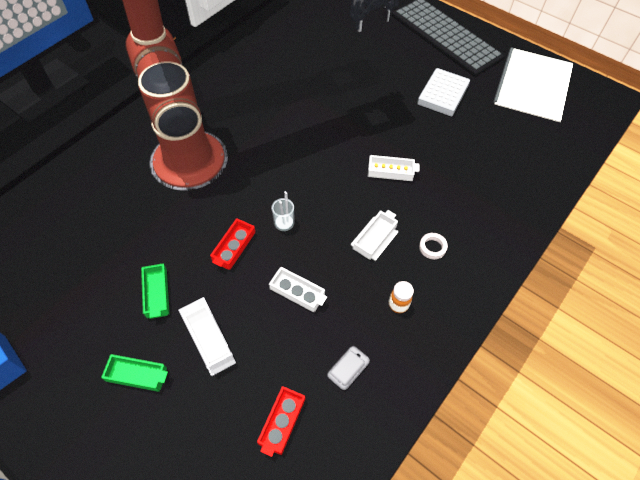

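View pics/side0.png

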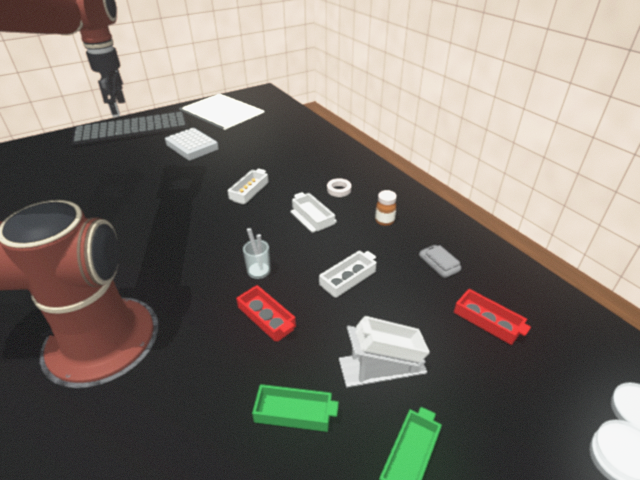

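The scene view shows the wide tray at (297,289) with its tab lower right, the small-stub tray at (392,168) with its tab right, and the stand at (376,235) with its tab at (390,215). The empty tray on its rack is at (207,335). The red and green look-alikes stay alone. Next I fit poses.

```bash
cat >> h.py <<'E'
from scipy.optimize import least_squares
from scipy.spatial import cKDTree
def model():
    g=np.arange(-80,81,1.); X,Y=np.meshgrid(g,g)
    rim=(abs(X)<=65)&(abs(Y)<=28)&~((abs(X)<61)&(abs(Y)<24)); tab=(X>65)&(X<=79)&(abs(Y)<=13)
    m=rim|tab; return np.c_[X[m],Y[m]]/1000
M=model(); T=cKDTree(M)
def fit2(p):  # p Nx2 rim points -> x,y,yaw
    c,(w,h),a=cv2.minAreaRect((p*1000).astype(np.float32)); c=np.array(c)/1000
    best=None
    for y0 in np.radians(a)+np.arange(4)*np.pi/2:
        def res(q):
            k,s=np.cos(q[2]),np.sin(q[2]); d=p-q[:2]
            l=np.c_[k*d[:,0]+s*d[:,1],-s*d[:,0]+k*d[:,1]]
            inv=(M[::7]@np.array([[k,s],[-s,k]]))+q[:2]
            return np.r_[T.query(l)[0]/np.sqrt(len(p)),cKDTree(p).query(inv)[0]/np.sqrt(len(inv))]*1000
        r=least_squares(res,[*c,y0],loss='soft_l1',diff_step=1e-3)
        if best is None or r.cost<best.cost: best=r
    return best
E
python3 - <<'E'
from h import *
F={n:dict(np.load(n+'0.npz')) for n in('scene','side')}
C={n:cloud(F[n]) for n in F}
def near(n,c,r):
    P=C[n].reshape(-1,3); P=P[np.isfinite(P[:,0])]; return P[np.hypot(*(P[:,:2]-c).T)<r]
px=dict(wide=(297,289),small=(392,168),stand=(376,235),empty=(207,335),jar=(401,297),mouse=(348,368),tape=(422,246),cup=(284,215))
for k,(u,v) in px.items():
    c=C['scene'][v,u]; print(k,c.round(3))
    if k in('wide','small','stand'):
        for n in F:
            P=near(n,c[:2],.11); P=P[(P[:,2]>.032)&(P[:,2]<.040)]
            r=fit2(P[:,:2]); print('  ',n,len(P),np.median(P[:,2]).round(4),r.x.round(4),round(r.cost,2))
    if k=='empty':
        for n in F:
            P=near(n,c[:2],.12); P=P[P[:,2]>.03]
            print(n,len(P),P.min(0).round(3),P.max(0).round(3))
            best=None
            for yaw in np.arange(-3.14,3.14,.02):
                Q=P@R.from_euler('zy',[yaw,-np.pi/6]).as_matrix() # slope-frame coords
                sd=np.histogram(Q[:,2],np.arange(0,.3,.001))[0]; sc=(sd.astype(float)**2).sum()
                if best is None or sc>best[0]: best=(sc,yaw)
            yaw=best[1]
            for it in range(3):
                B=R.from_euler('zy',[yaw,-np.pi/6]).as_matrix(); Q=P@B
                h,e=np.histogram(Q[:,2],np.arange(0,.3,.001)); 
                if it==0: print('hist',yaw,[(round(a,3),b) for a,b in zip(e,h) if b>40])
                top=e[:-1][h>40].max(); 
                s=Q[(Q[:,2]>top-.004)]
                r=fit2(s[:,:2]); 
                print('  yaw',yaw,'fit',r.x,r.cost,'top',np.median(s[:,2]),'origin',B@[r.x[0],r.x[1],np.median(s[:,2])-.036])
                yaw+=(r.x[2]+np.pi/2)%np.pi-np.pi/2
    if k in('jar','mouse','tape','cup'):
        P=near('scene',c[:2],.07);P=P[P[:,2]>.01]; print('  ',P.min(0).round(3),P.max(0).round(3))
s=manip.state(); A=R.from_quat(s['tool_rot'],scalar_first=True).as_matrix(); print(A.round(4)); print('yaw of y',np.arctan2(A[1,1],A[0,1]))
E
```

```text
wide [ 0.54  -0.133  0.017]
   scene 288 0.0354 [ 0.5427 -0.1353  6.447 ] 1.13
   side 353 0.0358 [ 0.5413 -0.1345  6.4496] 1.01
small [0.501 0.35  0.012]
   scene 218 0.0355 [0.5029 0.3403 6.8398] 2.16
   side 208 0.0357 [0.5026 0.3412 0.569 ] 2.0
stand [0.6   0.132 0.008]
   scene 244 0.0355 [0.6016 0.1237 1.6029] 1.28
   side 231 0.0358 [0.6002 0.124  1.6074] 1.86
empty [ 0.471 -0.374  0.068]
scene 1845 [ 0.392 -0.492  0.03 ] [ 0.544 -0.318  0.137]
hist -3.14 []Traceback (most recent call last):
  File "<stdin>", line 27, in <module>
    return umr_maximum(a, axis, None, out, keepdims, initial, where)
ValueError: zero-size array to reduction operation maximum which has no identity
```

```bash
python3 - <<'E'
from h import *
F={n:dict(np.load(n+'0.npz')) for n in('scene','side')}
for n in F:
    P=cloud(F[n]).reshape(-1,3);P=P[np.isfinite(P[:,0])]; c=np.array([.471,-.385]); P=P[(np.hypot(*(P[:,:2]-c).T)<.13)&(P[:,2]>.03)]
    best=max((((np.histogram((P@R.from_euler('zy',[y,-np.pi/6]).as_matrix())[:,2],np.arange(-.6,.6,.001))[0].astype(float)**2).sum(),y) for y in np.arange(-3.14,3.14,.02)))
    yaw=best[1]
    for it in range(3):
        B=R.from_euler('zy',[yaw,-np.pi/6]).as_matrix(); Q=P@B
        h,e=np.histogram(Q[:,2],np.arange(-.6,.6,.001))
        if it==0: print('hist',yaw,[(round(a,3),b) for a,b in zip(e,h) if b>40])
        top=e[:-1][h>30].max(); s=Q[(Q[:,2]>top-.004)]
        r=fit2(s[:,:2]); zt=np.median(s[:,2])
        print(n,'yaw',yaw,'fit',r.x,r.cost,len(s),'top',zt,'origin',B@[r.x[0],r.x[1],zt-.036],'rimctr',B@[r.x[0],r.x[1],zt])
        yaw+=(r.x[2]+np.pi/2)%np.pi-np.pi/2
s=manip.state(); A=R.from_quat(s['tool_rot'],scalar_first=True).as_matrix(); print(A.round(4)); print('yaw of y',np.arctan2(A[1,1],A[0,1]))
P=cloud(F['scene'])
for k,(u,v) in dict(jar=(401,297),mouse=(348,368),tape=(422,246),cup=(284,215)).items():
    Q=P.reshape(-1,3); Q=Q[np.isfinite(Q[:,0])]; Q=Q[np.hypot(*(Q[:,:2]-P[v,u,:2]).T)<.07];Q=Q[Q[:,2]>.012]; print(k,Q.min(0).round(3),Q.max(0).round(3))
E
```

```text
hist 3.120000000000005 []Traceback (most recent call last):
  File "<stdin>", line 11, in <module>
    return umr_maximum(a, axis, None, out, keepdims, initial, where)
ValueError: zero-size array to reduction operation maximum which has no identity
```

Request:
play_rows(
  plan=[
    [0,-546,554,-0.55,-1],
    [0,-546,554,-0.55,-1],
    [0,-546,554,-0.55,-1],
    [0,-546,554,-0.55,-1],
    [0,-546,554,-0.55,-1],
    [0,-546,554,-0.55,-1],
    [0,-546,554,-0.55,-1],
    [0,-546,554,-0.55,-1],
  ],
)

```text
time: 1.1
tool_pos: [0.4312, 0.1232, 0.2311]
tool_rot: [0.705, -0.058, 0.705, 0.058]
contact_force: [1.0, -0.1, 1.0]
gripper_width: 1.001
```

```bash
cat >> h.py <<'E'
def to(x,y,z,yawy):
    s=manip.state(); A=R.from_quat(s['tool_rot'],scalar_first=True).as_matrix(); cur=np.arctan2(A[1,1],A[0,1])
    d=np.array([x,y,z])-s['tool_pos']; t=-((yawy-cur+np.pi)%(2*np.pi)-np.pi)
    print('t',round(s['time'],2),'pos',s['tool_pos'].round(4),'yawy',round(cur,3),'tilt',A[:,0].round(4),'j6',s['joint_pos'][5].round(3),'w',round(s['gripper_width'],3),'F',s['contact_force'].round(1))
    print('MOVE',(A.T@d*1000).round(1),'turn',round(t,3))
E
python3 - <<'E'
from h import *
to(.542,-.135,.23,1.736)
to(.542,-.135,.012,1.736)
F={n:dict(np.load(n+'0.npz')) for n in('scene','side')}
for n in F:
    P=cloud(F[n]).reshape(-1,3);P=P[np.isfinite(P[:,0])]; c=np.array([.471,-.385]); P=P[(np.hypot(*(P[:,:2]-c).T)<.13)&(P[:,2]>.015)]
    rr=cv2.minAreaRect((P[:,:2]*1000).astype(np.float32)); print(n,len(P),rr,P[P[:,2].argsort()[-40:]].mean(0))
    y0=np.arctan2(*(P[P[:,2].argsort()[-40:]].mean(0)-P.mean(0))[[1,0]])
    sc=lambda y:(np.histogram((P@R.from_euler('zy',[y,-np.pi/6]).as_matrix())[:,2],np.arange(-.6,.6,.002))[0].astype(float)**2).sum()
    yaw=max(np.arange(y0-.6,y0+.6,.02),key=sc); print(y0,yaw)
    B=R.from_euler('zy',[yaw,-np.pi/6]).as_matrix(); Q=P@B
    h,e=np.histogram(Q[:,2],np.arange(-.6,.6,.004)); print([(round(a,3),int(b)) for a,b in zip(e,h) if b>10])
P=cloud(F['scene'])
for k,(u,v) in dict(jar=(401,297),mouse=(348,368),tape=(422,246),cup=(284,215)).items():
    Q=P.reshape(-1,3); Q=Q[np.isfinite(Q[:,0])]; Q=Q[np.hypot(*(Q[:,:2]-P[v,u,:2]).T)<.07];Q=Q[Q[:,2]>.012]; print(k,Q.min(0).round(3),Q.max(0).round(3))
E
```

```text
t 1.1 pos [0.4312 0.1232 0.2311] yawy 1.736 tilt [ 3.e-04  1.e-04 -1.e+00] j6 -1.624 w 1.001 F [ 1.  -0.1  1. ]
MOVE [   1.1 -272.9   66.8] turn 0.0
t 1.1 pos [0.4312 0.1232 0.2311] yawy 1.736 tilt [ 3.e-04  1.e-04 -1.e+00] j6 -1.624 w 1.001 F [ 1.  -0.1  1. ]
MOVE [ 219.1 -272.9   66.7] turn 0.0
scene 1988 ((447.4738464355469, -422.48590087890625), (170.55397033691406, 146.79518127441406), 68.66951751708984) [ 0.42183664 -0.35695805  0.13241214]
2.6090392807021883 2.009039280702188
[(np.float64(-0.236), 12), (np.float64(-0.232), 12), (np.float64(-0.228), 32), (np.float64(-0.224), 53), (np.float64(-0.22), 67), (np.float64(-0.216), 81), (np.float64(-0.212), 78), (np.float64(-0.208), 52), (np.float64(-0.204), 69), (np.float64(-0.2), 88), (np.float64(-0.196), 92), (np.float64(-0.192), 89), (np.float64(-0.188), 72), (np.float64(-0.184), 64), (np.float64(-0.18), 74), (np.float64(-0.176), 63), (np.float64(-0.172), 62), (np.float64(-0.168), 48), (np.float64(-0.164), 63), (np.float64(-0.16), 59), (np.float64(-0.156), 53), (np.float64(-0.152), 59), (np.float64(-0.148), 63), (np.float64(-0.144
[... 910 characters left out ...]
64(-0.172), 78), (np.float64(-0.168), 94), (np.float64(-0.164), 89), (np.float64(-0.16), 93), (np.float64(-0.156), 81), (np.float64(-0.152), 92), (np.float64(-0.148), 83), (np.float64(-0.144), 64), (np.float64(-0.14), 76), (np.float64(-0.136), 68), (np.float64(-0.132), 61), (np.float64(-0.128), 87), (np.float64(-0.124), 130), (np.float64(-0.12), 152), (np.float64(-0.116), 153), (np.float64(-0.112), 129), (np.float64(-0.108), 70), (np.float64(-0.104), 56), (np.float64(-0.1), 31), (np.float64(-0.096), 34)]
jar [ 0.738 -0.024  0.012] [0.789 0.027 0.091]
mouse [ 0.734 -0.262  0.012] [ 0.795 -0.163  0.04 ]
tape [0.705 0.163 0.012] [0.776 0.238 0.026]
cup [ 0.346 -0.024  0.013] [0.406 0.037 0.124]
```

Request:
play_rows(
  plan=[
    [0,-55,13,0,-1],
    [0,-110,27,0,-1],
    [0,-165,40,0,-1],
    [0,-220,54,0,-1],
    [0,-273,67,0,-1],
    [0,-273,67,0,-1],
    [60,-273,67,0,-1],
    [120,-273,67,0,-1],
  ],
)

```text
time: 2.1
tool_pos: [0.5423, -0.1326, 0.1107]
tool_rot: [0.705, -0.059, 0.704, 0.058]
contact_force: [0.1, -0.7, -0.7]
gripper_width: 1.002
```

```bash
python3 - <<'E'
from h import *
to(.542,-.135,.012,1.736)
f=grab('wrist'); save(f,'w1.png')
F={n:dict(np.load(n+'0.npz')) for n in('scene','side')}
for n in F:
    P=cloud(F[n]).reshape(-1,3); I=F[n]['img'].reshape(-1,3).astype(int); ok=np.isfinite(P[:,0])&(I.max(1)-I.min(1)<60); P=P[ok]
    c=np.array([.471,-.385]); P=P[(np.hypot(*(P[:,:2]-c).T)<.13)&(P[:,2]>.02)]
    rr=cv2.minAreaRect((P[:,:2]*1000).astype(np.float32)); print(n,len(P),rr,P[P[:,2].argsort()[-40:]].mean(0))
    y0=np.arctan2(*(P[P[:,2].argsort()[-40:]].mean(0)-P.mean(0))[[1,0]])
    sc=lambda y:(np.histogram((P@R.from_euler('zy',[y,-np.pi/6]).as_matrix())[:,2],np.arange(-.6,.6,.002))[0].astype(float)**2).sum()
    yaw=max(np.arange(y0-.6,y0+.6,.02),key=sc)
    print(y0,yaw)
    for it in range(3):
        B=R.from_euler('zy',[yaw,-np.pi/6]).as_matrix(); Q=P@B
        h,e=np.histogram(Q[:,2],np.arange(-.6,.6,.002)); 
        if it==0: print([(round(float(a),3),int(b)) for a,b in zip(e,h) if b>25])
        top=e[1:][h>25].max(); s=Q[Q[:,2]>top-.007]
        r=fit2(s[:,:2]); zt=np.median(s[:,2])
        print('yaw',yaw,'fit',r.x.round(4),round(r.cost,2),len(s),'origin',(B@[r.x[0],r.x[1],zt-.036]).round(4),'rimctr',(B@[r.x[0],r.x[1],zt]).round(4))
        yaw+=(r.x[2]+np.pi/2)%np.pi-np.pi/2
E
```

```text
t 2.1 pos [ 0.5423 -0.1326  0.1107] yawy 1.736 tilt [ 2.1e-03 -4.0e-04 -1.0e+00] j6 -2.11 w 1.002 F [ 0.1 -0.7 -0.7]
MOVE [98.7 -2.2 -0.9] turn 0.0
scene 1848 ((448.6278991699219, -418.02362060546875), (163.03268432617188, 146.64500427246094), 67.75150299072266) [ 0.42183664 -0.35695805  0.13241214]
2.7875853608691923 2.187585360869192
[(-0.222, 32), (-0.22, 27), (-0.218, 40), (-0.216, 44), (-0.214, 37), (-0.212, 37), (-0.21, 41), (-0.206, 28), (-0.204, 32), (-0.202, 31), (-0.2, 29), (-0.198, 35), (-0.196, 29), (-0.194, 29), (-0.19, 30), (-0.188, 32), (-0.184, 27), (-0.182, 30), (-0.18, 33), (-0.178, 29), (-0.174, 36), (-0.172, 30), (-0.17, 32), (-0.164, 30), (-0.162, 33), (-0.16, 27), (-0.158, 32), (-0.156, 27), (-0.154, 26), (-0.152, 29), (-0.15, 30), (-0.146, 40), (-0.142, 29), (-0.14, 34), (-0.138, 29), (-0.134, 37), (-0.132, 31), (-0.13, 29), (-0.128, 31), (-0.126, 29), (-0.124, 31)]
yaw 2.187585360869192 fit [-0.5478 -0.1234  5.8321] 227.92 352 origin [ 0.4369 -0.3755  0.0784] rimctr [ 0.4189 -0.3755  0.1096]
yaw 1.7365125487314548 fit [-0.4393 -0.3499  6.2832] 227.92 352 origi
[... 936 characters left out ...]
6, 37), (-0.144, 37), (-0.142, 27), (-0.14, 47), (-0.138, 29), (-0.136, 32), (-0.134, 36), (-0.132, 26), (-0.13, 35), (-0.128, 44), (-0.126, 43), (-0.124, 72), (-0.122, 58), (-0.12, 67), (-0.118, 85), (-0.116, 76), (-0.114, 77), (-0.112, 65), (-0.11, 64), (-0.108, 37), (-0.106, 33), (-0.104, 30), (-0.102, 26)]
yaw 2.062490416226351 fit [-0.5    -0.21    1.8779] 325.46 179 origin [ 0.4335 -0.3416  0.0915] rimctr [ 0.4155 -0.3416  0.1227]
yaw 0.7988083495434957 fit [ 0.048  -0.54    3.1556] 325.48 179 origin [ 0.4328 -0.3422  0.0911] rimctr [ 0.4148 -0.3422  0.1223]
yaw 0.8127663297999739 fit [ 0.0413 -0.5408  3.1226] 325.47 179 origin [ 0.4335 -0.3418  0.0915] rimctr [ 0.4155 -0.3418  0.1227]
```

Request:
play_rows(
  plan=[
    [50,0,0,0,-1],
    [90,0,0,0,-1],
    [98,0,0,0,-1],
    [98,0,0,0,1],
    [98,0,0,0,1],
    [98,0,0,0,1],
    [98,0,0,0,1],
    [98,0,0,0,1],
  ],
)

```text
time: 3.15
tool_pos: [0.5441, -0.1339, 0.0163]
tool_rot: [0.706, -0.059, 0.703, 0.058]
contact_force: [-0.3, 0.4, 6.8]
gripper_width: 0.635
```

```bash
python3 - <<'E'
from h import *
to(.542,-.135,.20,1.736)
to(.601+.036*np.cos(1.605+np.pi),.124+.036*np.sin(1.605+np.pi),.20,0.034)
E
```

```text
t 3.15 pos [ 0.5441 -0.1339  0.0163] yawy 1.736 tilt [ 0.0045 -0.0015 -1.    ] j6 -2.11 w 0.635 F [-0.3  0.4  6.8]
MOVE [-183.7   -1.1   -1.5] turn 0.0
t 3.15 pos [ 0.5441 -0.1339  0.0163] yawy 1.736 tilt [ 0.0045 -0.0015 -1.    ] j6 -2.11 w 0.635 F [-0.3  0.4  6.8]
MOVE [-183.7  208.9   94.6] turn 1.702
```

Request:
play_rows(
  plan=[
    [0,0,0,0,1],
    [-10,0,0,0,1],
    [-40,0,0,0,1],
    [-80,0,0,0,1],
    [-120,0,0,0,1],
    [-150,0,0,0,1],
    [-175,10,5,0.1,1],
    [-184,30,15,0.2,1],
  ],
)

```text
time: 4.15
tool_pos: [0.5524, -0.1015, 0.2]
tool_rot: [0.708, 0.014, 0.706, -0.014]
contact_force: [-0.5, -0.8, -2.4]
gripper_width: 0.638
```

```bash
python3 - <<'E'
from h import *
st=np.array([.601,.124]); u=np.array([np.cos(1.605),np.sin(1.605)])
to(*(st-.036*u),.20,0.034)
f=grab('side'); save(f,'s2.png'); cv2.imwrite('pics/s2c.png',cv2.resize(cv2.imread('pics/s2.png')[130:330,220:470],None,fx=3,fy=3))
E
```

```text
t 4.15 pos [ 0.5524 -0.1015  0.2   ] yawy 1.531 tilt [ 0.003  -0.0012 -1.    ] j6 -1.845 w 0.638 F [-0.5 -0.8 -2.4]
MOVE [-1.000e-01  1.914e+02  4.230e+01] turn 1.497
```

View pics/s2c.png

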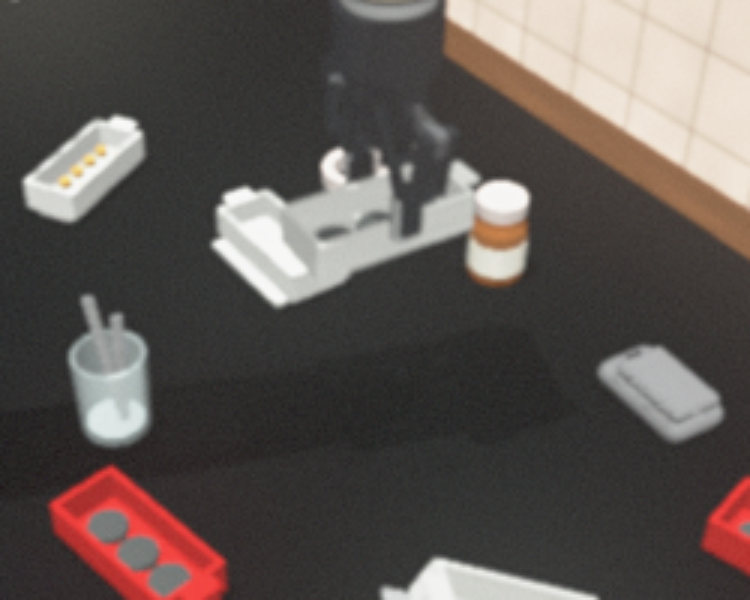

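The wide tray is held level, with its tab at right (465,180 in the crop). I'll swing it over the stand.

Request:
play_rows(
  plan=[
    [0,20,5,0.15,1],
    [0,50,11,0.33,1],
    [0,85,19,0.51,1],
    [0,120,26,0.69,1],
    [0,150,33,0.87,1],
    [0,175,39,1.05,1],
    [0,188,42,1.23,1],
    [0,191,42,1.38,1],
  ],
)

```text
time: 5.2
tool_pos: [0.5999, 0.089, 0.1968]
tool_rot: [0.536, 0.46, 0.537, -0.461]
contact_force: [0.2, -0.6, -2.9]
gripper_width: 0.642
```

```bash
python3 - <<'E'
from h import *
st=np.array([.601,.124]); u=np.array([np.cos(1.605),np.sin(1.605)])
to(*(st-.036*u),.10,0.034)
E
```

```text
t 5.2 pos [0.5999 0.089  0.1968] yawy 0.153 tilt [-1.4e-03 -1.0e-04 -1.0e+00] j6 -0.128 w 0.642 F [ 0.2 -0.6 -2.9]
MOVE [96.8  2.3  1.4] turn 0.119
```

Request:
play_rows(
  plan=[
    [20,2,1,0.1,1],
    [50,2,1,0.119,1],
    [80,2,1,0.119,1],
    [97,2,1,0.119,1],
    [97,2,1,0.119,1],
  ],
)

```text
time: 5.82
tool_pos: [0.6012, 0.0874, 0.0986]
tool_rot: [0.508, 0.49, 0.51, -0.492]
contact_force: [-0.6, 0.5, -1.4]
gripper_width: 0.641
```

```bash
cat >> h.py <<'E'
def rimfit(c,zr,tag='',r=.12,tol=.005):
    for n in('scene','side'):
        f=grab(n); P=cloud(f).reshape(-1,3); I=f['img'].reshape(-1,3).astype(int)
        m=np.isfinite(P[:,0])&(I.min(1)>110)&(I.max(1)-I.min(1)<60); P=P[m]; P=P[(np.hypot(*(P[:,:2]-c).T)<r)&(abs(P[:,2]-zr)<tol)]
        if tag: save(f,tag+n+'.png')
        if len(P)<60: print(n,'few',len(P)); continue
        q=fit2(P[:,:2]); print(n,len(P),'z',np.median(P[:,2]).round(4),q.x[:2].round(4),'yaw',round((q.x[2]+np.pi)%(2*np.pi)-np.pi,3),'cost',round(q.cost,2))
E
python3 - <<'E'
from h import *
st=np.array([.601,.124]); u=np.array([np.cos(1.605),np.sin(1.605)])
to(*(st-.036*u),.05,0.034); print(st-.036*u)
rimfit([.602,.088],manip.state()['tool_pos'][2]+.0197,'p3')
E
```

```text
t 5.83 pos [0.6012 0.0874 0.0986] yawy 0.037 tilt [-3.8e-03 -2.0e-04 -1.0e+00] j6 -0.015 w 0.641 F [-0.6  0.5 -1.4]
MOVE [48.6  1.2 -0.6] turn 0.003
[0.60223109 0.08802106]
scene 213 z 0.1174 [0.6066 0.0852] yaw -1.632 cost 45.76
side 246 z 0.1192 [0.6022 0.0841] yaw -1.536 cost 26.53
```

```bash
sed -i 's/cKDTree(p).query(inv)\[0\]\/np.sqrt(len(inv))/.5*np.minimum(cKDTree(p).query(inv)[0],.004)\/np.sqrt(len(inv))/' h.py
python3 - <<'E'
from h import *
rimfit([.602,.088],.1178)
rimfit([.602,.150],.0358,tol=.003,r=.05)
E
```

```text
scene 219 z 0.1196 [0.6058 0.089 ] yaw -1.546 cost 2.6
side 245 z 0.1193 [0.6038 0.0886] yaw -1.521 cost 2.43
scene few 18
side 73 z 0.0362 [0.5616 0.1467] yaw -2.688 cost 20.1
```

Request:
play_rows(
  plan=[
    [12,-2,1.5,0,1],
    [30,-2,1.5,0,1],
    [40,-2,1.5,0,1],
    [45,-2,1.5,0,1],
    [48,-2,1.5,0,1],
    [50,-2,1.5,0,1],
    [52,-2,1.5,0,1],
    [52,-2,1.5,0,1],
  ],
)

```text
time: 7.12
tool_pos: [0.6007, 0.0861, 0.0485]
tool_rot: [0.509, 0.491, 0.509, -0.491]
contact_force: [-0.2, 0.6, -2.1]
gripper_width: 0.64
```

```bash
python3 - <<'E'
from h import *
to(.6022,.088,.0463,0.034)
rimfit([.602,.088],.0665)
E
```

```text
t 7.12 pos [0.6007 0.0861 0.0485] yawy 0.037 tilt [ 2.e-04 -0.e+00 -1.e+00] j6 -0.017 w 0.64 F [-0.2  0.6 -2.1]
MOVE [ 2.2  1.5 -1.9] turn 0.003
scene 213 z 0.0671 [0.6044 0.0866] yaw -1.566 cost 2.84
side 223 z 0.0676 [0.6    0.0876] yaw -1.525 cost 1.79
```

Request:
play_rows(
  plan=[
    [1,0,0,0,1],
    [2,0,0,0,1],
    [3,0,0,0,1],
    [3,0,0,0,1],
  ],
)

```text
time: 7.72
tool_pos: [0.6008, 0.0861, 0.0464]
tool_rot: [0.509, 0.491, 0.509, -0.491]
contact_force: [-2.9, -1.0, 4.9]
gripper_width: 0.634
```

Request:
play_rows(
  plan=[
    [0,0,0,0,-1],
    [0,0,0,0,-1],
    [0,0,0,0,-1],
    [0,0,0,0,-1],
    [-30,0,0,0,-1],
    [-80,0,0,0,-1],
    [-140,0,0,0,-1],
    [-190,0,0,0,-1],
  ],
)

```text
time: 8.72
tool_pos: [0.6009, 0.086, 0.238]
tool_rot: [0.51, 0.491, 0.509, -0.49]
contact_force: [0.8, 0.3, 0.4]
gripper_width: 1.0
```

```bash
python3 - <<'E'
from h import *
to(.5027,.3408,.20,0.562+np.pi/2)
to(.5027,.3408,.20,0.562-np.pi/2)
rimfit([.602,.088],.0665,'p4')
E
```

```text
t 8.72 pos [0.6009 0.086  0.238 ] yawy 0.037 tilt [ 0.0019  0.     -1.    ] j6 -0.017 w 1.0 F [0.8 0.3 0.4]
MOVE [  37.8  -88.8 -258.2] turn -2.096
t 8.72 pos [0.6009 0.086  0.238 ] yawy 0.037 tilt [ 0.0019  0.     -1.    ] j6 -0.017 w 1.0 F [0.8 0.3 0.4]
MOVE [  37.8  -88.8 -258.2] turn 1.046
scene 297 z 0.0653 [0.6026 0.0875] yaw -1.535 cost 0.39
side 272 z 0.0656 [0.6014 0.0876] yaw -1.527 cost 0.5
```

Wide tray is seated at (0.602, 0.0875), level, yaw as planned. Next is the small-stub tray.

Request:
play_rows(
  plan=[
    [0,-20,-58,0.18,-1],
    [10,-40,-116,0.36,-1],
    [20,-60,-174,0.54,-1],
    [37,-80,-230,0.72,-1],
    [37,-89,-258,0.9,-1],
    [37,-89,-258,1.046,-1],
    [80,-89,-258,1.046,-1],
    [130,-89,-258,1.046,-1],
  ],
)

```text
time: 9.82
tool_pos: [0.5027, 0.3412, 0.105]
tool_rot: [0.196, 0.68, 0.196, -0.678]
contact_force: [0.7, 0.5, -0.4]
gripper_width: 1.0
```

```bash
python3 - <<'E'
from h import *
to(.5027,.3408,.014,0.562-np.pi/2)
rimfit([.5027,.3408],.0355)
E
```

```text
t 9.82 pos [0.5027 0.3412 0.105 ] yawy -1.008 tilt [ 0.0025  0.0013 -1.    ] j6 1.482 w 1.0 F [ 0.7  0.5 -0.4]
MOVE [91.   0.3  0.5] turn 0.0
scene 248 z 0.0346 [0.5039 0.3411] yaw 0.564 cost 1.06
side 232 z 0.0352 [0.502  0.3412] yaw 0.554 cost 0.89
```

Request:
play_rows(
  plan=[
    [45,0,0,0,-1],
    [80,0,0,0,-1],
    [91,0,0,0,-1],
    [91,0,0,0,0.3],
    [91,0,0,0,1],
    [91,0,0,0,1],
    [91,0,0,0,1],
    [91,0,0,0,1],
  ],
)

```text
time: 10.92
tool_pos: [0.5041, 0.3416, 0.0172]
tool_rot: [0.196, 0.681, 0.196, -0.678]
contact_force: [0.0, -0.1, 7.1]
gripper_width: 0.638
```

Request:
play_rows(
  plan=[
    [0,0,0,0,1],
    [-10,0,0,0,1],
    [-40,0,0,0,1],
    [-80,0,0,0,1],
    [-120,0,0,0,1],
    [-155,0,0,0,1],
    [-180,0,0,0,1],
    [-190,0,0,0,1],
  ],
)

```text
time: 11.92
tool_pos: [0.5026, 0.3408, 0.2065]
tool_rot: [0.196, 0.68, 0.196, -0.678]
contact_force: [-0.1, -0.4, -1.8]
gripper_width: 0.637
```

```bash
python3 - <<'E'
from h import *
to(.6006,.1235,.20,0.039)
E
```

```text
t 11.93 pos [0.5026 0.3408 0.2065] yawy -1.009 tilt [ 0.0024  0.0012 -1.    ] j6 1.482 w 0.637 F [-0.1 -0.4 -1.8]
MOVE [  6.5 236.1  32.9] turn -1.048
```

Request:
play_rows(
  plan=[
    [0,20,3,-0.12,1],
    [2,60,8,-0.3,1],
    [4,105,15,-0.48,1],
    [6,150,21,-0.66,1],
    [6,190,27,-0.82,1],
    [6,220,31,-0.96,1],
    [6,234,33,-1.04,1],
    [6,236,33,-1.048,1],
  ],
)

```text
time: 12.92
tool_pos: [0.5995, 0.1224, 0.1969]
tool_rot: [0.509, 0.49, 0.51, -0.491]
contact_force: [-1.5, -0.2, -1.3]
gripper_width: 0.639
```

Request:
play_rows(
  plan=[
    [0,0,0,0,1],
    [20,0,0,0,1],
    [50,0,0,0,1],
    [75,0,0,0,1],
    [85,0,0,0,1],
    [85,0,0,0,1],
  ],
)

```text
time: 13.68
tool_pos: [0.599, 0.1236, 0.1119]
tool_rot: [0.509, 0.489, 0.51, -0.491]
contact_force: [-0.4, 0.1, -1.1]
gripper_width: 0.636
```

```bash
python3 - <<'E'
from h import *
to(.6006,.1235,.077,0.039)
rimfit([.6006,.1235],manip.state()['tool_pos'][2]+.0185)
E
```

```text
t 13.68 pos [0.599  0.1236 0.1119] yawy 0.039 tilt [-2.4e-03 -2.0e-04 -1.0e+00] j6 0.042 w 0.636 F [-0.4  0.1 -1.1]
MOVE [34.9  1.7  0.1] turn 0.0
scene 183 z 0.1304 [0.6019 0.1211] yaw -1.538 cost 2.93
side 220 z 0.131 [0.5992 0.1216] yaw -1.508 cost 1.9
```

```bash
python3 - <<'E'
import re
s=open('h.py').read()
s=s.replace("def fit2(p):","def fit2(p,yaw=None):").replace("for y0 in np.radians(a)+np.arange(4)*np.pi/2:","for y0 in (np.radians(a)+np.arange(4)*np.pi/2 if yaw is None else [yaw]):")
s=s.replace("tol=.005):","tol=.005,yaw=None):").replace("q=fit2(P[:,:2]);","q=fit2(P[:,:2],yaw);")
open('h.py','w').write(s)
E
python3 - <<'E'
from h import *
rimfit([.6006,.1235],.1305,'p5',yaw=1.61)
cv2.imwrite('pics/p5c.png',np.hstack([cv2.resize(cv2.imread('pics/p5scene.png')[130:330,280:480],None,fx=2,fy=2),cv2.resize(cv2.imread('pics/p5side.png')[130:330,220:420],None,fx=2,fy=2)]))
E
```

```text
scene 188 z 0.1313 [0.6028 0.1203] yaw 1.613 cost 2.53
side 239 z 0.1311 [0.6005 0.1207] yaw 1.619 cost 2.18
```

View pics/p5c.png

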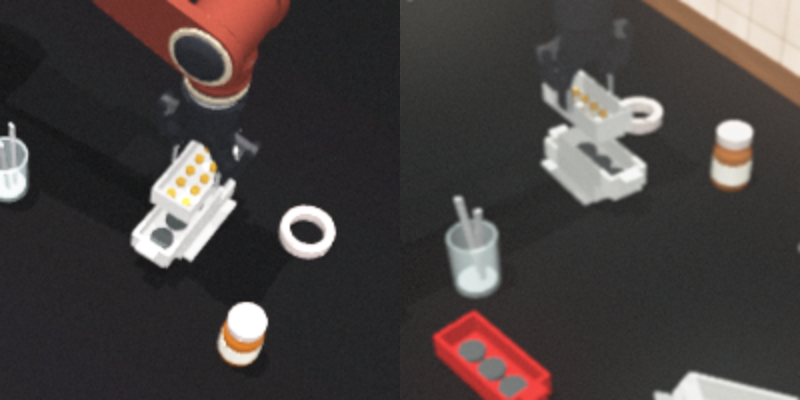

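Request:
play_rows(
  plan=[
    [8,0,-2,0,1],
    [18,0,-2,0,1],
    [26,0,-2,0,1],
    [29,0,-2,0,1],
    [31,0,-2,0,1],
    [33,0,-2,0,1],
    [35,0,-2,0,1],
    [35,0,-2,0,1],
  ],
)

```text
time: 14.88
tool_pos: [0.5999, 0.1253, 0.0783]
tool_rot: [0.51, 0.49, 0.51, -0.49]
contact_force: [1.1, -0.0, -1.1]
gripper_width: 0.638
```

```bash
python3 - <<'E'
from h import *
to(.6006,.1235,.077,0.039)
rimfit([.6006,.1235],.0965,yaw=1.61)
E
```

```text
t 14.88 pos [0.5999 0.1253 0.0783] yawy 0.039 tilt [-1.e-04 -0.e+00 -1.e+00] j6 0.046 w 0.638 F [ 1.1 -0.  -1.1]
MOVE [1.3 0.7 1.8] turn -0.0
scene 168 z 0.0959 [0.6021 0.1225] yaw 1.606 cost 2.75
side 198 z 0.0963 [0.5999 0.1218] yaw 1.622 cost 2.47
```

Request:
play_rows(
  plan=[
    [1,0,0,0,1],
    [2,0,0,0,1],
    [3,0,0,0,1],
    [3,0,0,0,1],
  ],
)

```text
time: 15.48
tool_pos: [0.6004, 0.1253, 0.0771]
tool_rot: [0.51, 0.49, 0.509, -0.49]
contact_force: [-2.6, -1.5, 6.5]
gripper_width: 0.638
```

Request:
play_rows(
  plan=[
    [0,0,0,0,-1],
    [0,0,0,0,-1],
    [0,0,0,0,-1],
    [0,0,0,0,-1],
    [-30,0,0,0,-1],
    [-80,0,0,0,-1],
    [-130,0,0,0,-1],
    [-170,0,0,0,-1],
  ],
)

```text
time: 16.48
tool_pos: [0.6003, 0.1253, 0.2479]
tool_rot: [0.51, 0.491, 0.509, -0.49]
contact_force: [0.7, -0.2, -0.2]
gripper_width: 1.005
```

```bash
python3 - <<'E'
from h import *
rimfit([.6006,.1235],.0955,'p6')
rimfit([.602,.05],.0655,r=.05,tol=.003,yaw=-1.53)
np.savez('side6.npz',**grab('side'));np.savez('scene6.npz',**grab('scene'))
F={n:dict(np.load(n+'6.npz')) for n in('scene','side')}
P=[]
for n in F:
    Q=cloud(F[n]).reshape(-1,3); I=F[n]['img'].reshape(-1,3).astype(int); Q=Q[np.isfinite(Q[:,0])&(I.max(1)-I.min(1)<50)]
    Q=Q[(np.hypot(*(Q[:,:2]-[.46,-.40]).T)<.16)&(Q[:,2]>.012)]; P.append(Q)
    # top-view height map printed as picture
im=np.zeros((320,320,3),np.uint8)
for c,Q in enumerate(P):
    ij=((Q[:,:2]-[.30,-.56])*1000).astype(int); 
    for (i,j),z in zip(ij,Q[:,2]):
        if 0<=i<320 and 0<=j<320: im[319-i,319-j]=cv2.applyColorMap(np.uint8([[min(255,z*1800)]]),cv2.COLORMAP_JET)[0,0]
cv2.imwrite('pics/hm.png',cv2.resize(cv2.dilate(im,np.ones((2,2))),None,fx=1.8,fy=1.8))
E
```

```text
scene 292 z 0.0952 [0.6025 0.1218] yaw 1.626 cost 0.38
side 283 z 0.0954 [0.601  0.1235] yaw 1.614 cost 0.65
scene 152 z 0.0656 [0.6125 0.0859] yaw -1.718 cost 11.28
side 146 z 0.0659 [0.6019 0.0875] yaw -1.538 cost 8.48
```

View pics/hm.png

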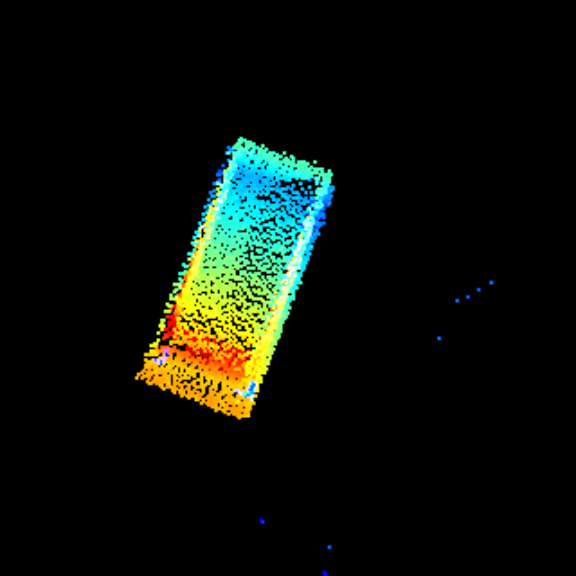

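```bash
python3 - <<'E'
from h import *
for n in('scene','side'):
    F=dict(np.load(n+'6.npz'))
    P=cloud(F).reshape(-1,3); I=F['img'].reshape(-1,3).astype(int); P=P[np.isfinite(P[:,0])&(I.max(1)-I.min(1)<50)]
    P=P[(np.hypot(*(P[:,:2]-[.465,-.375]).T)<.1)&(P[:,2]>.02)]
    a=cv2.minAreaRect((P[:,:2]*1000).astype(np.float32)); print(n,len(P),a)
    sc=lambda y:(np.histogram((P@R.from_euler('zy',[y,-np.pi/6]).as_matrix())[:,2],np.arange(-.9,.9,.002))[0].astype(float)**2).sum()
    yaw=max(np.arange(2.5,3.1,.01),key=sc)
    for it in range(2):
        B=R.from_euler('zy',[yaw,-np.pi/6]).as_matrix(); Q=P@B
        h,e=np.histogram(Q[:,2],np.arange(-.9,.9,.002)); print('yaw',yaw,[(round(float(a),3),int(b)) for a,b in zip(e,h) if b>25])
        top=e[1:][h>40].max(); s=Q[abs(Q[:,2]-top)<.004]
        r=fit2(s[:,:2]); zt=np.median(s[:,2]); 
        print(' fit',r.x.round(4),round(r.cost,2),len(s),'x rng',s[:,0].min().round(3),s[:,0].max().round(3),'y',s[:,1].min().round(3),s[:,1].max().round(3),'origin',(B@[*r.x[:2],zt-.036]).round(4),'rimctr',(B@[*r.x[:2],zt]).round(4))
        yaw+=(r.x[2]+np.pi/2)%np.pi-np.pi/2
E
```

```text
scene 1834 ((467.4250793457031, -372.80133056640625), (63.92618942260742, 146.81446838378906), 69.37174987792969)
yaw 2.5 [(-0.222, 30), (-0.22, 30), (-0.218, 51), (-0.216, 30), (-0.214, 34), (-0.212, 39), (-0.21, 28), (-0.208, 45), (-0.206, 27), (-0.204, 32), (-0.2, 30), (-0.198, 26), (-0.196, 30), (-0.194, 32), (-0.192, 29), (-0.188, 26), (-0.186, 37), (-0.184, 27), (-0.182, 31), (-0.18, 28), (-0.178, 29), (-0.176, 27), (-0.174, 28), (-0.172, 26), (-0.17, 29), (-0.168, 26), (-0.166, 34), (-0.164, 30), (-0.162, 34), (-0.158, 28), (-0.156, 29), (-0.154, 35), (-0.15, 28), (-0.148, 32), (-0.146, 28), (-0.144, 37), (-0.142, 28), (-0.136, 33), (-0.134, 34), (-0.13, 26), (-0.128, 33), (-0.126, 29), (-0.124, 32), (-0.12, 28)]
 fit [-0.6181  0.0245  5.0693] 22.88 132 x rng -0.643 -0.573 y -0.002 0.069 origin [ 0.5373 -0.3895  0.0303] rimctr [ 0.5193 -0.3895  0.0615]
yaw 1.286123576425461 [(-0.222, 30), (-0.22, 30), (-0.218, 51), (-0.216, 30), (-0.214, 34), (-0.212, 39), (-0.21, 28), (-0.208, 45), (-0.206, 27), (-0.204, 32), (-0.2, 30), (-0.198, 26), (-0.196, 30), (-0.194, 32), (-0.192, 29),
[... 1980 characters left out ...]
, 47), (-0.182, 36), (-0.18, 40), (-0.178, 50), (-0.176, 46), (-0.174, 40), (-0.172, 50), (-0.17, 40), (-0.168, 47), (-0.166, 32), (-0.164, 45), (-0.162, 47), (-0.16, 47), (-0.158, 44), (-0.156, 52), (-0.154, 41), (-0.152, 49), (-0.15, 45), (-0.148, 36), (-0.146, 30), (-0.144, 46), (-0.142, 31), (-0.14, 40), (-0.138, 28), (-0.136, 32), (-0.134, 41), (-0.132, 32), (-0.13, 33), (-0.128, 28), (-0.126, 57), (-0.124, 49), (-0.122, 81), (-0.12, 85), (-0.118, 73), (-0.116, 72), (-0.114, 63), (-0.112, 72), (-0.11, 61), (-0.108, 42), (-0.106, 30), (-0.104, 33)]
 fit [-0.2299 -0.4889  0.0013] 23.3 166 x rng -0.256 -0.196 y -0.522 -0.474 origin [ 0.4239 -0.3555  0.0794] rimctr [ 0.4059 -0.3555  0.1106]
```

```bash
cat > e.py <<'E'
from h import *
def slope(tag,yaw0=2.78):
  for n in('scene','side'):
    F=dict(np.load(n+tag+'.npz'))
    P=cloud(F).reshape(-1,3); I=F['img'].reshape(-1,3).astype(int); P=P[np.isfinite(P[:,0])&(I.max(1)-I.min(1)<50)]
    P=P[(np.hypot(*(P[:,:2]-[.465,-.375]).T)<.1)&(P[:,2]>.02)]
    yaw=yaw0
    for it in range(2):
        B=R.from_euler('ZY',[yaw,-np.pi/6]).as_matrix(); Q=P@B
        h,e=np.histogram(Q[:,2],np.arange(-.9,.9,.002))
        if it==0: print(n,[(round(float(a),3),int(b)) for a,b in zip(e,h) if b>40])
        top=e[1:][h>40].max(); s=Q[abs(Q[:,2]-top)<.005]
        r=fit2(s[:,:2]); zt=np.median(s[:,2]); 
        print('yaw',round(yaw,3),' fit',r.x.round(4),round(r.cost,2),len(s),'x',s[:,0].min().round(3),s[:,0].max().round(3),'y',s[:,1].min().round(3),s[:,1].max().round(3),'origin',(B@[*r.x[:2],zt-.036]).round(4),'rimctr',(B@[*r.x[:2],zt]).round(4))
        yaw+=(r.x[2]+np.pi/2)%np.pi-np.pi/2
E
python3 -c "
from e import *
slope('6')
to(.46,-.37,.27,2.78-np.pi/2);to(.46,-.37,.27,2.78+np.pi/2)"
```

```text
scene [(0.334, 54), (0.336, 89), (0.338, 61), (0.342, 84), (0.344, 232), (0.346, 386), (0.348, 291), (0.35, 118), (0.37, 83), (0.372, 120), (0.374, 106)]
yaw 2.78  fit [-0.4588  0.184   6.2745] 0.28 313 x -0.524 -0.38 y 0.156 0.212 origin [ 0.4646 -0.3724  0.0633] rimctr [ 0.4814 -0.3788  0.0945]
yaw 2.771  fit [-0.4601  0.1788 -0.    ] 0.32 266 x -0.525 -0.382 y 0.151 0.207 origin [ 0.4648 -0.3722  0.0638] rimctr [ 0.4816 -0.3788  0.0949]
side [(0.334, 83), (0.336, 323), (0.338, 136), (0.344, 69), (0.346, 286), (0.348, 196), (0.35, 114), (0.352, 120), (0.354, 95), (0.356, 106), (0.358, 98), (0.36, 100), (0.362, 104), (0.364, 108), (0.366, 111), (0.368, 106), (0.37, 145), (0.372, 290), (0.374, 101)]
yaw 2.78  fit [-0.4574  0.1831 -0.004 ] 0.28 462 x -0.524 -0.378 y 0.153 0.212 origin [ 0.4634 -0.371   0.0634] rimctr [ 0.4803 -0.3774  0.0946]
yaw 2.776  fit [-0.4581  0.1807  6.2827] 0.27 489 x -0.524 -0.378 y 0.151 0.21 origin [ 0.4635 -0.3709  0.0633] rimctr [ 0.4803 -0.3773  0.0945]
t 16.77 pos [0.5991 0.1252 0.2435] yawy 0.039 tilt [-2.8e-03 -3.0e-04 -1.0e+00] j6 0.046 w 1.0 F [-0.7 -0.1  1. ]
MOVE [ -26.  -158.3  489.4] turn -1.17
t 16.77 pos [0.5991 0.1252 0.2435] yawy 0.039 tilt [-2.8e-03 -3.0e-04 -1.0e+00] j6 0.046 w 1.0 F [-0.7 -0.1  1. ]
MOVE [ -26.  -158.3  489.4] turn 1.971
```

Request:
play_rows(
  plan=[
    [0,-17,60,0.18,-1],
    [0,-34,120,0.36,-1],
    [0,-51,180,0.54,-1],
    [0,-68,240,0.72,-1],
    [0,-85,300,0.9,-1],
    [0,-102,360,1.08,-1],
    [0,-119,420,1.26,-1],
    [0,-136,480,1.44,-1],
  ],
)

```text
time: 17.77
tool_pos: [0.4813, -0.3609, 0.243]
tool_rot: [-0.057, -0.704, -0.059, 0.705]
contact_force: [0.8, -0.9, -0.2]
gripper_width: 0.999
```

```bash
python3 -c "
from h import *
to(.478,-.377,.20,-1.938)"
```

```text
t 17.77 pos [ 0.4813 -0.3609  0.243 ] yawy -1.407 tilt [-0.0023  0.0025 -1.    ] j6 0.64 w 0.999 F [ 0.8 -0.9 -0.2]
MOVE [43.  15.5  5.8] turn 0.531
```

Request:
play_rows(
  plan=[
    [0,15.5,6,0.18,-1],
    [0,15.5,6,0.36,-1],
    [0,15.5,6,0.531,-1],
    [20,15.5,6,0.531,-1],
    [60,15.5,6,0.531,-1],
    [100,15.5,6,0.531,-1],
    [125,15.5,6,0.531,-1],
    [125,15.5,6,0.531,-1],
  ],
)

```text
time: 18.77
tool_pos: [0.477, -0.3733, 0.1148]
tool_rot: [0.128, -0.693, 0.124, 0.698]
contact_force: [-0.9, 0.1, -0.5]
gripper_width: 1.001
```

```bash
python3 -c "
from h import *
to(.478,-.377,.072,-1.938)"
```

```text
t 18.77 pos [ 0.477  -0.3733  0.1148] yawy -1.93 tilt [-0.0066  0.0066 -1.    ] j6 1.143 w 1.001 F [-0.9  0.1 -0.5]
MOVE [42.8  3.3 -2.6] turn 0.008
```

Request:
play_rows(
  plan=[
    [20,2,-1,0.005,-1],
    [38,2,-1,0.005,-1],
    [42,2,-1,0.005,-1],
    [42,2,-1,0.005,0.3],
    [42,2,-1,0.005,1],
    [42,2,-1,0.005,1],
    [42,2,-1,0.005,1],
    [42,2,-1,0.005,1],
  ],
)

```text
time: 19.77
tool_pos: [0.4801, -0.3786, 0.0796]
tool_rot: [-0.128, 0.696, -0.129, -0.695]
contact_force: [-1.5, 1.4, 5.4]
gripper_width: 0.641
```

Request:
play_rows(
  plan=[
    [0,0,0,0,1],
    [-15,0,0,0,1],
    [-45,0,0,0,1],
    [-90,0,0,0,1],
    [-130,0,0,0,1],
    [-150,0,0,0,1],
    [-150,0,0,0,1],
  ],
)

```text
time: 20.65
tool_pos: [0.4802, -0.3787, 0.2299]
tool_rot: [-0.128, 0.696, -0.129, -0.694]
contact_force: [-0.1, -0.3, -1.5]
gripper_width: 0.634
```

```bash
python3 -c "
from h import *
to(.55,-.14,.2,-1.938)
f=grab('side');save(f,'s7.png'); cv2.imwrite('pics/s7c.png',cv2.resize(cv2.imread('pics/s7.png')[140:440,270:520],None,fx=2,fy=2))"
```

```text
t 20.65 pos [ 0.4802 -0.3787  0.2299] yawy -1.937 tilt [ 0.0021 -0.0021 -1.    ] j6 1.148 w 0.634 F [-0.1 -0.3 -1.5]
MOVE [  29.5 -247.9   20.3] turn 0.001
```

View pics/s7c.png

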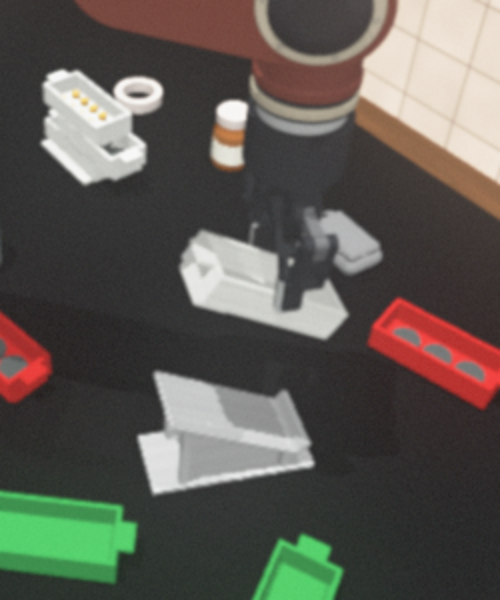

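Request:
play_rows(
  plan=[
    [0,-45,4,0,1],
    [0,-100,8,0,1],
    [0,-155,13,0,1],
    [20,-205,17,0,1],
    [60,-240,20,0,1],
    [110,-248,20,0,1],
    [150,-248,20,0,1],
    [172,-248,20,0,1],
  ],
)

```text
time: 21.7
tool_pos: [0.5459, -0.1376, 0.0503]
tool_rot: [0.129, -0.692, 0.128, 0.699]
contact_force: [-0.8, -0.4, -1.3]
gripper_width: 0.64
```

Request:
play_rows(
  plan=[
    [5,0,0,0,1],
    [9,0,0,0,1],
    [13,0,0,0,1],
    [17,0,0,0,1],
    [20,0,0,0,1],
  ],
)

```text
time: 22.32
tool_pos: [0.5527, -0.1405, 0.0447]
tool_rot: [-0.128, 0.697, -0.129, -0.694]
contact_force: [-15.9, 3.1, 35.7]
gripper_width: 0.634
```

```bash
python3 -c "
from h import *
to(.55,-.14,.02,-1.938)"
```

```text
t 22.32 pos [ 0.5527 -0.1405  0.0447] yawy -1.937 tilt [ 0.0035 -0.0016 -1.    ] j6 1.557 w 0.634 F [-15.9   3.1  35.7]
MOVE [24.7  0.5  2.8] turn 0.001
```

Request:
play_rows(
  plan=[
    [-4,0,0,0,1],
    [-7,0,0,0,1],
    [-7,0,0,0,-0.35],
    [-7,0,0,0,-0.45],
    [-7,0,0,0,-0.5],
    [-7,0,0,0,-0.5],
    [-7,0,0,0,-0.5],
  ],
)

```text
time: 23.2
tool_pos: [0.5496, -0.1394, 0.0431]
tool_rot: [0.129, -0.695, 0.129, 0.695]
contact_force: [-0.5, 0.8, 0.2]
gripper_width: 0.747
```

```bash
python3 -c "
from h import *
to(.55,-.14,.016,-1.938)
rimfit([.55,-.14],.036,'p8',yaw=2.774)
a=[cv2.resize(cv2.imread('pics/p8%s.png'%n)[200:360,220:420],None,fx=2,fy=2) for n in('scene','side')]
cv2.imwrite('pics/p8c.png',np.hstack(a))"
```

```text
t 23.2 pos [ 0.5496 -0.1394  0.0431] yawy -1.937 tilt [-4.e-04  2.e-04 -1.e+00] j6 1.557 w 0.747 F [-0.5  0.8  0.2]
MOVE [27.1  0.5 -0.6] turn 0.001
scene 171 z 0.0351 [ 0.5299 -0.1324] yaw 2.763 cost 1.11
side 368 z 0.0356 [ 0.5287 -0.1322] yaw 2.777 cost 0.64
```

View pics/p8c.png

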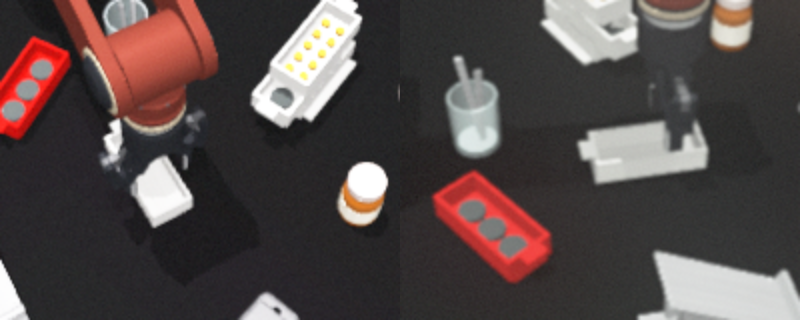

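Request:
play_rows(
  plan=[
    [0,0,0,0,-1],
    [0,1,10,0,-1],
    [10,1,21.5,0,-1],
    [25,1,21.5,0,-1],
    [29,1,21.5,0,-1],
    [29,1,21.5,0,0.3],
    [29,1,21.5,0,1],
    [29,1,21.5,0,1],
  ],
)

```text
time: 24.3
tool_pos: [0.5301, -0.133, 0.015]
tool_rot: [-0.129, 0.696, -0.129, -0.695]
contact_force: [-0.1, -0.5, 0.3]
gripper_width: 0.646
```

Request:
play_rows(
  plan=[
    [0,0,0,0,1],
    [0,0,0,0,1],
    [-15,0,0,0,1],
    [-50,0,0,0,1],
    [-100,0,0,0,1],
    [-150,0,0,0,1],
    [-190,0,0,0,1],
    [-205,0,0,0,1],
  ],
)

```text
time: 25.3
tool_pos: [0.5302, -0.133, 0.2229]
tool_rot: [-0.128, 0.697, -0.129, -0.694]
contact_force: [-0.5, -0.3, -2.1]
gripper_width: 0.64
```

```bash
python3 -c "
from h import *
s=np.array([.6018,.1227]);y=1.62
p=s-.036*np.array([np.cos(y),np.sin(y)]);print(p)
to(*p,.22,.049)"
```

```text
[0.60357062 0.08674357]
t 25.3 pos [ 0.5302 -0.133   0.2229] yawy -1.937 tilt [ 0.0044 -0.0018 -1.    ] j6 1.555 w 0.64 F [-0.5 -0.3 -2.1]
MOVE [   2.8 -231.4   10.2] turn -1.986
```

Request:
play_rows(
  plan=[
    [0,-15,1,-0.14,1],
    [0,-40,2,-0.32,1],
    [0,-70,3,-0.5,1],
    [0,-100,4,-0.68,1],
    [0,-130,6,-0.86,1],
    [0,-160,7,-1.04,1],
    [0,-185,8,-1.22,1],
    [0,-205,9,-1.4,1],
  ],
)

```text
time: 26.3
tool_pos: [0.5933, 0.063, 0.2171]
tool_rot: [-0.351, -0.612, -0.352, 0.615]
contact_force: [0.3, -1.1, -2.7]
gripper_width: 0.641
```

```bash
python3 -c "
from h import *
to(.6036,.0867,.22,.049)"
```

```text
t 26.3 pos [0.5933 0.063  0.2171] yawy -0.53 tilt [-4.e-03  1.e-04 -1.e+00] j6 0.512 w 0.641 F [ 0.3 -1.1 -2.7]
MOVE [ -2.9  -3.1 -25.6] turn -0.579
```

Request:
play_rows(
  plan=[
    [0,-3,-15,-0.17,1],
    [0,-3,-25.6,-0.34,1],
    [0,-3,-25.6,-0.5,1],
    [0,-3,-25.6,-0.579,1],
    [20,-3,-25.6,-0.579,1],
    [50,-3,-25.6,-0.579,1],
    [70,-3,-25.6,-0.579,1],
    [75,-3,-25.6,-0.579,1],
  ],
)

```text
time: 27.3
tool_pos: [0.6029, 0.0854, 0.1408]
tool_rot: [0.509, 0.488, 0.512, -0.491]
contact_force: [-0.8, 1.3, -2.2]
gripper_width: 0.642
```

```bash
python3 -c "
from h import *
to(.6036,.0867,.105,.049)
rimfit([.6036,.0867],manip.state()['tool_pos'][2]+.0205,yaw=-1.522)
rimfit([.6036,.0867],manip.state()['tool_pos'][2]+.0205,yaw=-1.522)"
```

```text
t 27.3 pos [0.6029 0.0854 0.1408] yawy 0.041 tilt [-5.6e-03 -1.0e-04 -1.0e+00] j6 -0.023 w 0.642 F [-0.8  1.3 -2.2]
MOVE [35.8  0.9 -1.3] turn -0.008
scene 251 z 0.1608 [0.6061 0.0806] yaw -1.557 cost 3.12
side 254 z 0.1621 [0.6037 0.0818] yaw -1.537 cost 1.38
scene 229 z 0.1639 [0.607  0.0811] yaw -1.541 cost 1.67
side 263 z 0.1648 [0.605  0.0822] yaw -1.533 cost 1.52
```

Request:
play_rows(
  plan=[
    [5,-1,-2,-0.01,1],
    [12,-2,-4.5,-0.01,1],
    [18,-2,-4.5,-0.01,1],
    [22,-2,-4.5,-0.01,1],
    [22,-2,-4.5,-0.01,1],
    [22,-2,-4.5,-0.01,1],
  ],
)

```text
time: 28.25
tool_pos: [0.6028, 0.0898, 0.1225]
tool_rot: [0.513, 0.487, 0.513, -0.487]
contact_force: [-0.5, 0.9, -2.0]
gripper_width: 0.639
```

```bash
python3 -c "
from h import *
rimfit([.6036,.0867],manip.state()['tool_pos'][2]+.021,yaw=-1.522)
to(.6036,.0867,.105,.049)
rimfit([.6036,.0867],manip.state()['tool_pos'][2]+.021,yaw=-1.522)"
```

```text
scene 226 z 0.1428 [0.6056 0.0862] yaw -1.543 cost 1.91
side 229 z 0.1431 [0.6033 0.0863] yaw -1.532 cost 1.53
t 28.35 pos [0.6029 0.0898 0.1227] yawy 0.052 tilt [ 5.e-04 -0.e+00 -1.e+00] j6 -0.026 w 0.635 F [-0.1  0.6 -1.6]
MOVE [17.7  0.5  3.2] turn 0.003
scene 231 z 0.143 [0.6061 0.0856] yaw -1.543 cost 2.13
side 228 z 0.1432 [0.6035 0.0868] yaw -1.527 cost 1.75
```

Request:
play_rows(
  plan=[
    [5,-0.5,0,0,1],
    [10,-0.5,0,0,1],
    [13,-0.5,0,0,1],
    [15,-0.5,0,0,1],
    [16,-0.5,0,0,1],
    [17,-0.5,0,0,1],
    [18,-0.5,0,0,1],
    [18,-0.5,0,0,1],
  ],
)

```text
time: 29.45
tool_pos: [0.6024, 0.0898, 0.105]
tool_rot: [0.513, 0.487, 0.513, -0.487]
contact_force: [-0.3, 0.2, 0.9]
gripper_width: 0.643
```

```bash
python3 -c "
from h import *
rimfit([.6036,.0867],.1255,yaw=-1.522)
to(.6036,.0867,.105,.049)"
```

```text
scene 220 z 0.1255 [0.6048 0.0858] yaw -1.535 cost 1.89
side 239 z 0.1255 [0.6032 0.0868] yaw -1.538 cost 2.61
t 29.55 pos [0.6024 0.0898 0.1049] yawy 0.052 tilt [ 4.e-04 -0.e+00 -1.e+00] j6 -0.026 w 0.64 F [-1.4  0.6  1.5]
MOVE [-0.1  1.1  3.2] turn 0.003
```

Just touching; press 1.5 mm more, release, and lift.

Request:
play_rows(
  plan=[
    [1,0,0,0,1],
    [1.5,0,0,0,1],
    [1.5,0,0,0,1],
    [1.5,0,0,0,-1],
    [1.5,0,0,0,-1],
    [1.5,0,0,0,-1],
    [1.5,0,0,0,-1],
    [-25,0,0,0,-1],
  ],
)

```text
time: 30.55
tool_pos: [0.6001, 0.0898, 0.1266]
tool_rot: [0.511, 0.485, 0.514, -0.488]
contact_force: [-0.1, -0.1, 0.2]
gripper_width: 0.999
```

Request:
play_rows(
  plan=[
    [-30,0,0,0,-1],
    [-70,0,0,0,-1],
    [-110,0,0,0,-1],
    [-140,0,0,0,-1],
    [-140,40,50,0,-1],
    [-140,40,100,0,-1],
    [-140,40,150,0,-1],
    [-140,40,150,0,-1],
  ],
)

```text
time: 31.55
tool_pos: [0.6499, -0.061, 0.2689]
tool_rot: [0.512, 0.488, 0.512, -0.488]
contact_force: [-0.7, -0.0, 1.0]
gripper_width: 1.001
```

```bash
python3 -c "
from h import *
to(.6036,.0867,.105,.049)
rimfit([.6036,.0867],.1255,'p9',yaw=-1.522)
rimfit([.6018,.1227],.0955,yaw=1.62)
rimfit([.602,.0875],.0655,yaw=-1.53)
f=grab('scene');P=cloud(f)
for k,c in dict(jar=(.763,.001),mouse=(.765,-.212),tape=(.74,.2),cup=(.376,.006)).items():
    Q=P.reshape(-1,3); Q=Q[np.isfinite(Q[:,0])]; Q=Q[np.hypot(*(Q[:,:2]-c).T)<.075];Q=Q[Q[:,2]>.012]; print(k,Q.min(0).round(3),Q.max(0).round(3))
a=[cv2.resize(cv2.imread('pics/p9%s.png'%n)[y:y+200,x:x+200],None,fx=2,fy=2) for n,y,x in(('scene',130,280),('side',120,230))]
cv2.imwrite('pics/p9c.png',np.hstack(a))"
```

```text
t 31.55 pos [ 0.6499 -0.061   0.2689] yawy 0.047 tilt [-5.e-04 -4.e-04 -1.e+00] j6 -0.255 w 1.001 F [-0.7 -0.   1. ]
MOVE [ 163.9  -39.2 -149.8] turn -0.002
scene 202 z 0.1249 [0.6048 0.0858] yaw -1.531 cost 1.04
side 306 z 0.1254 [0.6029 0.0867] yaw -1.522 cost 0.46
scene 290 z 0.0973 [0.5904 0.1122] yaw 1.544 cost 47.55
side 277 z 0.098 [0.5947 0.097 ] yaw 1.646 cost 36.78
scene 127 z 0.065 [0.6012 0.0891] yaw -1.506 cost 5.85
side 200 z 0.0658 [0.603  0.0901] yaw -1.525 cost 9.69
jar [ 0.689 -0.063  0.012] [0.79  0.027 0.58 ]
mouse [ 0.736 -0.262  0.012] [ 0.796 -0.161  0.039]
tape [0.706 0.161 0.012] [0.775 0.236 0.026]
cup [ 0.302 -0.06   0.012] [0.451 0.052 0.654]
```

View pics/p9c.png

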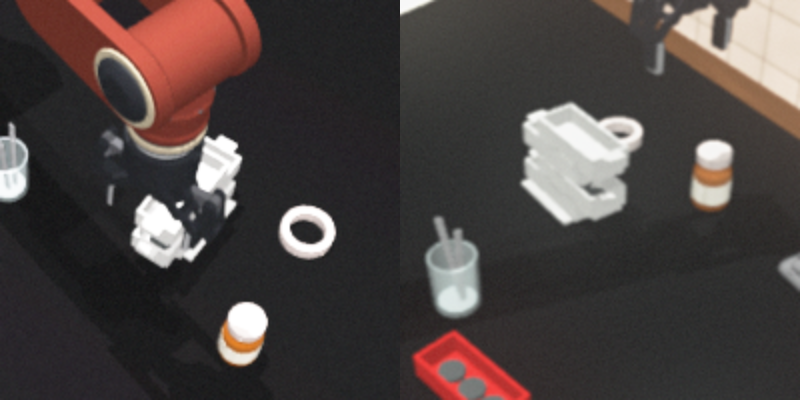

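The stack looks right: tabs alternate and the gripper is clear. I'll check the top tray for level, then hand in.

```bash
python3 -c "
from h import *
f=grab('side');P=cloud(f).reshape(-1,3);I=f['img'].reshape(-1,3).astype(int)
P=P[np.isfinite(P[:,0])&(I.min(1)>110)];P=P[(np.hypot(*(P[:,:2]-[.6036,.0867]).T)<.1)&(abs(P[:,2]-.1255)<.006)]
print(len(P),np.degrees(np.linalg.lstsq(np.c_[P[:,:2]-P[:,:2].mean(0),np.ones(len(P))],P[:,2],rcond=None)[0][:2]))
print(manip.job_done())"
```

```text
333 [-0.37200347 -0.54524071]
the job is handed in; nothing more can be done
None
```

I built the stack on the stand in the order asked: the wide-mount tray, then the small-stub tray, then the empty tray. Each tab points opposite to the one below. I handed it in at about 32 s of the 72 s allowed, with the gripper open and clear of everything.

**Last checks:**

| Tray | Step offset from the piece below (target about −36 mm) | Rim height, measured (nominal) |
|---|---|---|
| Wide | −36.5 mm | 65.5 mm (66 mm) |
| Small | −35.2 mm | 95.3 mm (96 mm) |
| Empty | −36.4 mm | 125.2 mm (126 mm) |

- **Level:** The top tray is level to within about 0.7°, which is about what the camera noise allows. I kept the tool vertical to within about 0.5° while carrying the two loaded trays.
- **Bystanders:** The mouse and tape ring measured the same as at the start. The arm overlapped the final measurements of the jar and cup. In the last picture both look in their original places.

**Departures and open points:**
- **Empty tray:** Pressing it level in the grip did not work, because it resisted at 36 N. I released it with its low end on the bench, so its tab end dropped flat there. I then gripped it again level before stacking.
- **Lower trays:** I measured their positions just after placing each one. The fits I tried after the last tray went on were unreliable because the top tray and arm hid them, but the last picture shows the stack intact.

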